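# Lock a tube rack onto the shaker platform

### The arm

A 7-joint arm with a two-finger parallel gripper is mounted at the origin on the work surface. World frame = base frame: x ahead of the robot, y to its left, z up, the work surface at z = 0. Lengths are in mm, angles in rad, forces in N, time in s.
With the tool pointing down it reaches from about 350 to 900 mm from the base axis. Payload 19.9 kg.
Tool frame: the origin (TCP) lies at the very end of the fingers, on their centre line; the grasp point (between the pads) lies 19 mm behind it; z points along the fingers, y is the direction in which the jaws open and shut (so a half turn about z gives the same grasp; the last joint's range is limited). The gripper opens to 94 mm and grips with 3 to 60 N. Pads are 16 mm wide; open, the fingers measure 119 mm over their backs; the gripper's body (75 mm by 177 mm) begins 78 mm behind the grasp point.
Start: joints at [-1.183, 0.417, -0.01, 1.614, 0.005, 1.111, -0.053], TCP at [259.85, 568.398, 205.425] pointing down, gripper open.
Joint ranges: [-2.81, 2.81], [-0.39, 2.02], [-1.27, 1.25], [0.06, 2.57], [-1.19, 4.33], [0.19, 2], [-2.82, 2.82]. Speed limits (rad/s): [1.89, 1.89, 2.39, 2.39, 3.01, 3.01, 3.01].

### API

Orientations are given as a rotation vector (axis times angle).
In Python, from station import readout, capture, close_job gives the robot as it stands.
- The arm moves only by the tool send_rows, never from a script. Its arguments are lists of equal length, an entry for each row: "delta_pos": the shift along the world's x, y, z in cm, a list of three; "dr": the turn, a rotation vector about the world's x, y, z in degrees, a list of three. In form: {"delta_pos": [[x, y, z], ...], "dr": [[rx, ry, rz], ...]}. A call has 1 to 8 rows; each row shifts and turns the commanded pose from where the row before left it; what a row does not reach is not made up. A row lasts 1/10 s, in which the tool goes at most 50 mm and 8.59 degrees, less where a joint would pass 70% of its speed; a pose out of reach is approached as far as the arm can. A call is refused whole if a number of a shift passes 5 or a number of a turn 8.59, either way. A call with a gripper value outside its range is refused whole. "fingers" is the opening, from -1 (shut) to 1 (fully open), so that 0 is half open, set as the call begins (left out, the last holds). The fingers move at their own pace and stop on an object; "newtons" is the grip in N (left out, the last holds). Time passes only in rows, so rows that do not move let the fingers close. It gives the time, the measured TCP pose, the force and the opening at its end, in the units of the state.
- readout.sense(): the state, without advancing time (a new reading comes with each control period).
- capture(name): name is "scene" or "top" or "wrist"; returns a dict with "frame" (480x640x3 uint8, red, green, blue), "depth" (480x640 float32, mm along the optical axis (not along the pixel's ray), 0 where there is no reading), "fx", "fy", "cx", "cy" (pixels), "R" (3x3) and "t" (3): a world point X has camera coordinates R X + t. Camera axes: x right, y down, z forward; pixel columns grow to the right and rows downward; lengths in mm; the calibration is good to about 2 mm. A picture is of the moment at which its call begins.
- close_job(): hands the job in, once; it reports no verdict.
The state is a dict: "time": time; "qpos": joint angles; "dq": joint speeds; "tau": joint torques, N m; "position": TCP position; "eef_rot": TCP orientation; "force": force on the tool from outside, world axes, zero at the start; "torque": the same for the moment, N m; "width": opening from 0.0 (shut) to 1.0 (fully open).
Only numpy, scipy, OpenCV 4.12 (cv2) and the standard library are available. Lean on these libraries where they do the work, as an engineer would, in place of code of your own. Each camera call takes 0.05 s, during which the arm holds its last target. There are 200 camera calls.

### The job

Push the white tube rack fully home against the back stop of the shaker platform. Then press the sprung clamp arm down by the flat plate on its end until its catch snaps over and the arm stays down by itself in the clear lane between the tube caps. Feel for the catch and do not force it: never push on the arm harder than about 45 N, and leave the other things on the bench and platform where they are.

Things in the scene. Friction and masses are not known exactly. Their poses are not given: they have to be found in the camera images.
- shaker: Bench shaker: white box 270 x 350 mm, aluminium platform on top 45 mm above the bench, from x -180 to +90, y -175 to +175 mm. Origin: on the bench under the home place of the rack's centre. +x = direction in which the rack is pushed home, +y = side of the arm's hinge. Two rails 30 mm high centre the rack (4 mm play, flared open to -x).
- back_stop (a point): Middle of the face of the back stop that the rack must meet: an upright aluminium plate 120 mm wide, 45 mm high, at x +55 mm of the shaker. Axes as the shaker's.
- rack_mid (a point): Centre (half-way up) of the loose white tube rack, 110 mm along its x, 160 along y, 60 high, 0.3 to 0.65 kg. It starts on the platform 65 to 95 mm short of home, nearly square. Flat front wall 55 mm from here to -x. Grey tube caps rise to 104 mm over the platform, in rows at its x -37, -12, +43 mm; the empty row at +18 mm is the arm's lane.
- lever_hinge (a point): Hinge of the clamp arm, 136 mm above the bench, at x +18, y +110 mm of the shaker; its axis is parallel to the shaker's x. The arm is a steel bar 18 mm wide, 14 high, 285 long, that runs from here to -y over the rack's lane; at rest it rises at 0.55 rad.
- press_plate (a point): Middle of the upper face of the press plate (black rubber top, 56 mm along the arm, 36 across) on the free end of the arm, 258 mm from the hinge. At rest about 282 mm above the bench at y -103 mm of the shaker; with the arm level, 149 mm above the bench at y -148, so it moves some 45 mm outwards as it goes down.
- catch_column (a point): Foot, on the platform, of the steel column beside the arm that carries the grey catch block with its sprung brass pawl. The block (30 mm square) is clamped at a different height each time; it reaches at most 182 mm above the bench and begins 21 mm from the middle line of the arm, on its +x side. The stop lies 4 mm under the catching point.
- clamp_arm (a joint): Angle of the arm: 0 = sprung up at rest, grows as it is pressed, 0.55 = level. It springs back unless caught. Pressing on the plate takes some 4 N at first, 9 N near level, up to about 16 N over the pawl; some 4 mm after it has snapped over, a hard stop. Depending on the block's height it is held at anything from 0.47 to 0.65: find it by feel.
- pot_a_mid (a point): Pale jar with a white lid, 38 mm wide, 50 mm high (centre), on the front corner of the platform on the press-plate side; leave it.
- pot_b_mid (a point): The same kind of jar (centre) on the other front corner of the platform; leave it.
- tip_box: White pipette tip box 85 x 120 x 60 mm with blue tips, on the bench (origin under its centre); leave it.
- beaker: Clear beaker, 80 mm wide, 105 mm high, on the bench (origin under its centre); leave it.
- cup: White cup, 84 mm wide, 100 mm high, on the bench (origin under its centre); leave it.
- cool_box: Pale yellow cooler box 120 x 120 x 75 mm on the bench (origin under its centre); leave it.
Mind the look-alikes: they are no part of the job. Leave any purple look-alike of the part that bears rack_mid alone.

How it is judged:
By the outcome, as a careful person would: the job done as asked, in the order asked, and still so for the second after the job is handed in, with the robot touching nothing.
It also fails if it takes over 48 s, if anything falls off the work surface, if the arm or the gripper's body presses on something with over 40 N, if the wrist force passes 120 N, or if a joint passes its speed limit or range.

## Working session

There is one attempt and no reset: what is moved stays moved. The work goes in short steps, Python scripts to look and compute and a tool call to move; the robot and the scene stay as the last step left them, time stands still between calls to the robot, and variables do not carry over. Pictures are saved under pics/ and viewed, about 8 in all and at most 12, crops included, and the job is handed in when it is done.

Besides the shell and the picture viewer there is one more tool, called after "Call:" by a JSON object that holds its "fn" and its "kwargs". send_rows: Moves the arm, as the interface text tells. Its arguments: {"type":"object","properties":{"delta_pos":{"type":"array"},"dr":{"type":"array"},"fingers":{"type":"number"},"newtons":{"type":"number"}},"required":["delta_pos","dr"]}

```bash
ls; mkdir -p pics; cat > h.py <<'E'
import numpy as np, cv2, pickle
from station import readout, capture, close_job
def grab(n,tag):
    c=capture(n); pickle.dump(c,open(f'pics/{tag}.pkl','wb')); cv2.imwrite(f'pics/{tag}.png',c['frame'][:,:,::-1]); return c
def load(tag): return pickle.load(open(f'pics/{tag}.pkl','rb'))
def cloud(c):
    v,u=np.mgrid[0:480,0:640]; z=c['depth'].astype(float)
    P=np.stack([(u-c['cx'])/c['fx']*z,(v-c['cy'])/c['fy']*z,z],-1)
    X=(P-np.array(c['t']))@np.array(c['R']); X[z==0]=np.nan; return X
def proj(c,X):
    p=np.array(c['R'])@np.array(X)+c['t']; return c['fx']*p[0]/p[2]+c['cx'],c['fy']*p[1]/p[2]+c['cy']
E
python3 - <<'E'
from h import *
print(readout.sense())
for n in('scene','top'):
    c=grab(n,n+'0'); print(n,c['R'],c['t'],c['fx'],c['cx'],c['cy'])
E
```

```text
pics
{'time': 0.0, 'qpos': array([-1.18352394,  0.41793751, -0.01031951,  1.61418625,  0.00471846,
        1.11068404, -0.05297006]), 'dq': array([ 1.10571260e-03,  1.86570244e-03, -7.55065480e-04, -1.79793126e-03,
       -1.51771979e-03, -9.44513197e-04, -9.85309956e-05]), 'tau': array([-1.18687299e-04, -8.51276708e+01,  6.38853740e-01, -4.25977170e+01,
       -4.88253159e-02,  1.87510089e-02,  9.54142092e-05]), 'position': array([259.69705154, 568.07517986, 204.84289595]), 'eef_rot': array([-6.68239142e-01, -3.06954126e+00,  1.85577860e-03]), 'force': array([ 0.30313521, -1.00509382, -0.31273294]), 'torque': array([ 0.015118  , -0.01550944, -0.00151325]), 'width': 0.9974058269858791}
scene [[ 0.34486202  0.93862794 -0.00691204]
 [ 0.54216947 -0.20519929 -0.81482852]
 [-0.76623916  0.27725591 -0.57966086]] [-157.31300742  -81.24156152 1569.97445469] 469.5012729858874 317.0950063273115 247.33583136743096
top [[-0.07963712 -0.99682286 -0.00145128]
 [-0.97360796  0.07809468 -0.21444989]
 [ 0.21388189 -0.01566519 -0.97673391]] [  31.82253028  460.26970819 1214.67565617] 483.6929935262087 321.61817364124676 233.3184415062586
```

View pics/scene0.png

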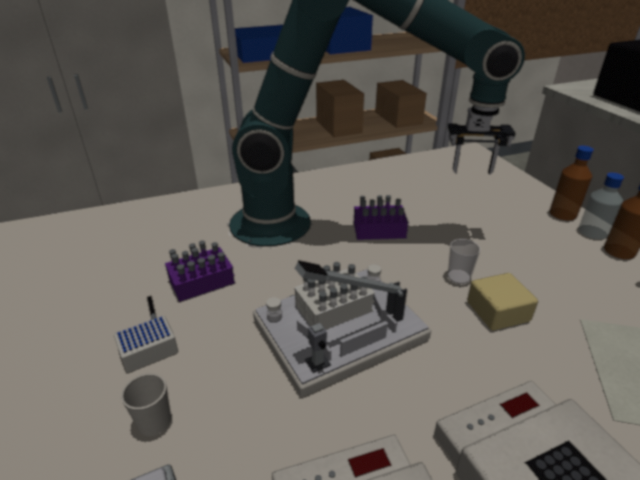

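View pics/top0.png

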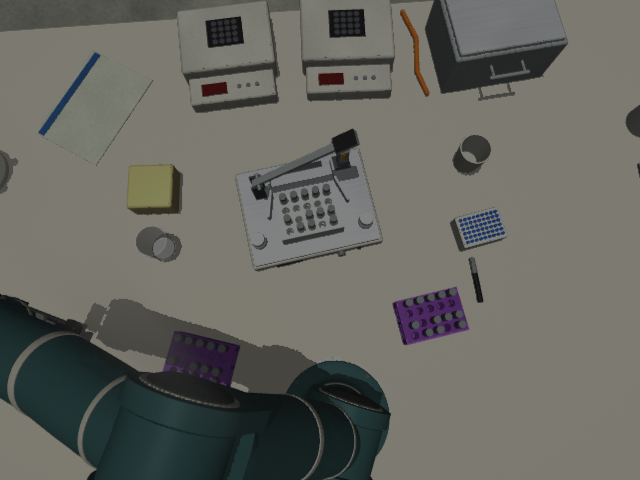

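Candidates for the rack, in top-view pixels: white rack (310,210) on the shaker, purple racks (430,315) and (205,360). I choose the white one on the platform. The press plate is the black piece at (345,140) and the hinge is at (258,185). Next I measure and check these in one crop.

```bash
python3 - <<'E'
from h import *
c=load('top0'); X=cloud(c)
im=c['frame'].astype(int)
m=np.zeros((480,640),bool); m[110:290,220:400]=1
Z=X[:,:,2]
print('platform z', np.nanmedian(Z[240:255,265:300]))
for n in ('top0','scene0'):
    c2=load(n); Y=cloud(c2); roi=np.zeros((480,640),bool)
    if n=='top0': roi=m
    else: roi[240:400,240:440]=1
    s=roi&(Y[:,:,2]>35)&(Y[:,:,2]<320)
    p=Y[s]; 
    k=(p[:,2]>38)&(p[:,2]<52)
    r=cv2.minAreaRect(p[k][:,:2].astype(np.float32)); print(n,'platform rect',r, np.round(cv2.boxPoints(r)))
    # stats by height
    h,_=np.histogram(p[:,2],bins=np.arange(30,320,10)); print(h)
k=m&(Z>98)&(Z<112)
p=X[k][:,:2].astype(np.float32); r=cv2.minAreaRect(p); print('racktop',r,cv2.boxPoints(r))
hsv=cv2.cvtColor(c['frame'],cv2.COLOR_RGB2HSV)
k=m&(Z>230); print('plate pts',k.sum(),np.nanmean(X[k],0), np.nanmax(X[k],0),np.nanmin(X[k],0))
a=c['frame'][110:290,220:400][:,:,::-1]; b=load('scene0')['frame'][240:400,240:440][:,:,::-1]
a=cv2.resize(a,(400,400),interpolation=3); b=cv2.resize(b,(400,320),interpolation=3); o=np.zeros((400,800,3),np.uint8); o[:,:400]=a;o[:320,400:]=b
o=np.clip(o*1.5,0,255).astype(np.uint8); cv2.imwrite('pics/crop1.png',o)
E
```

```text
platform z 44.823062946577856
top0 platform rect ((538.5132446289062, 27.38427734375), (266.0785827636719, 345.6875915527344), 7.9794111251831055) [[ 383.  180.]
 [ 431. -162.]
 [ 694. -125.]
 [ 646.  217.]]
[ 655 6633  367  202  472  146  424 1676  139   84  215  553  193   54
   57   59   61   63   65   60   65   71   76   60  133  165   91    0]
scene0 platform rect ((544.1756591796875, 24.789321899414062), (265.79864501953125, 343.0335693359375), 8.606389045715332) [[ 387.  174.]
 [ 438. -165.]
 [ 701. -125.]
 [ 650.  214.]]
[ 682 5028  769  644  884  605  615  989  279  322  338  507  233   53
   51   47   54   59   60   58   67   54   57   61  124  171   97    0]
racktop ((542.7821655273438, 31.903533935546875), (187.89028930664062, 305.1308898925781), 7.699878215789795) [[ 429.24274  170.50621]
 [ 470.12543 -131.87346]
 [ 656.3216  -106.69914]
 [ 615.4389   195.68053]]
plate pts 661 [613.45688715 -54.16877592 269.69080078] [637.12025365  12.04016286 298.96682583] [ 596.85360503 -100.76573775  230.09925443]
```

View pics/crop1.png

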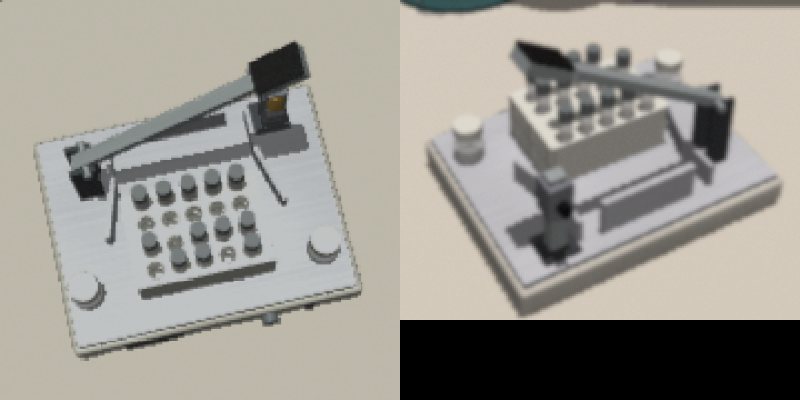

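The crop confirms the white rack with grey caps, four rows with an empty lane, on the platform. The black plate is on the raised arm end and the column with the brass pawl is beside it. Next I refine positions in the shaker frame.

```bash
cat >> h.py <<'E'
A=np.radians(8.2); O=np.array([585.5,32.4])
def toS(X):
    d=X[...,:2]-O; return np.stack([d[...,0]*np.cos(A)+d[...,1]*np.sin(A),-d[...,0]*np.sin(A)+d[...,1]*np.cos(A),X[...,2]],-1)
def toW(x,y,z): return np.array([O[0]+x*np.cos(A)-y*np.sin(A),O[1]+x*np.sin(A)+y*np.cos(A),z])
E
python3 - <<'E'
from h import *
for n in('top0','scene0'):
    c=load(n); S=toS(cloud(c)); f=c['frame']
    inb=(abs(S[...,0]+45)<160)&(abs(S[...,1])<200)
    def st(name,k,ax=(0,1,2)):
        p=S[k]; print(n,name,len(p),'lo',np.round(np.percentile(p,2,0)),'hi',np.round(np.percentile(p,98,0)),'med',np.round(np.median(p,0)))
    st('platform',inb&(abs(S[...,2]-45)<5))
    st('racktop',inb&(abs(S[...,2]-105)<4)&(abs(S[...,1])<95)&(S[...,0]<0))
    st('rackfront/side',inb&(S[...,2]>60)&(S[...,2]<100)&(abs(S[...,1])<85)&(S[...,0]<0))
    st('caps',inb&(S[...,2]>138)&(S[...,2]<155)&(abs(S[...,1])<90)&(S[...,0]<20))
    st('plate',inb&(S[...,2]>255)&(f.max(-1)<70))
    st('potA',inb&(abs(S[...,2]-95)<6)&(S[...,0]<-120)&(S[...,1]<-90))
    st('potB',inb&(abs(S[...,2]-95)<6)&(S[...,0]<-120)&(S[...,1]>90))
    st('stop',inb&(abs(S[...,2]-90)<4)&(S[...,0]>45)&(abs(S[...,1])<62))
    st('col',inb&(S[...,2]>140)&(S[...,2]<190)&(S[...,0]>35)&(S[...,1]<-90))
    st('arm',inb&(S[...,2]>160)&(S[...,2]<240)&(S[...,1]<90)&(S[...,1]>-70))
    st('hinge',inb&(S[...,2]>125)&(S[...,2]<165)&(S[...,1]>95))
E
```

```text
top0 platform 6633 lo [-171. -162.   40.] hi [ 76. 165.  49.] med [-52.  -4.  45.]
top0 racktop 1541 lo [-135.  -73.  101.] hi [-28.  83. 108.] med [-81.  13. 104.]
top0 rackfront/side 449 lo [-136.  -71.   62.] hi [-35.  78. 100.] med [-113.    7.   78.]
top0 caps 590 lo [-125.  -57.  139.] hi [-29.  67. 153.] med [-89.   3. 148.]
top0 plate 436 lo [  -0. -132.  262.] hi [ 34. -80. 296.] med [  15. -105.  282.]
top0 potA 90 lo [-140. -151.   89.] hi [-120. -121.   99.] med [-129. -136.   95.]
top0 potB 48 lo [-132.  131.   91.] hi [-121.  159.   99.] med [-126.  145.   95.]
top0 stop 22 lo [ 54. -57.  86.] hi [63. 60. 92.] med [ 57. -45.  88.]
top0 col 38 lo [  36. -127.  140.] hi [ 45. -99. 150.] med [  39. -115.  145.]
top0 arm 484 lo [  8. -46. 162.] hi [ 26.  81. 238.] med [ 15.  15. 201.]
top0 hinge 201 lo [ -4.  96. 127.] hi [ 37. 130. 153.] med [ 14. 113. 140.]
scene0 platform 5028 lo [-162. -165.   42.] hi [ 84. 160.  49.] med [  6. -66.  46.]
scene0 racktop 857 lo [-131.  -75.  101.] hi [-23.  81. 108.] med [-52. -30. 105.]
scene0 rackfront/side 963 lo [-131.  -75.   61.] hi [-22.  77.  99.] med [-25. -17.  79.]
scene0 caps 446 lo [-122.  -58.  139.] hi [-26.  66. 152.] med [-45.   1. 148.]
scene0 plate 386 lo [   6. -129.  257.] hi [ 38. -80. 296.] med [  34. -108.  281.]
scene0 potA 60 lo [-136. -152.   91.] hi [-121. -122.   98.] med [-127. -136.   95.]
scene0 potB 22 lo [-133.  131.   92.] hi [-120.  156.   98.] med [-124.  144.   95.]
scene0 stop 215 lo [ 55. -57.  86.] hi [65. 59. 93.] med [61.  0. 90.]
scene0 col 201 lo [  44. -129.  141.] hi [  71. -100.  158.] med [  61. -117.  150.]
scene0 arm 449 lo [ 12. -54. 162.] hi [ 29.  80. 239.] med [ 26.   8. 203.]
scene0 hinge 168 lo [  2.  98. 126.] hi [ 41. 132. 152.] med [ 29. 112. 140.]
```

Call:
{"fn": "send_rows", "kwargs": {"delta_pos": [[1.4, -4.65, 0], [1.4, -4.65, 0], [1.4, -4.65, 0], [1.4, -4.65, 0], [1.4, -4.65, 0], [1.4, -4.65, 0], [1.4, -4.65, 0], [1.4, -4.65, 0]], "dr": [[0, 0, 4.1], [0, 0, 4.1], [0, 0, 4.1], [0, 0, 4.1], [0, 0, 4.1], [0, 0, 4.1], [0, 0, 4.1], [0, 0, 4.1]], "fingers": 1}}

```text
time: 0.9
position: [371.9, 194.4, 205.4]
eef_rot: [-0.23, 3.133, 0.0]
force: [1.2, 0.5, 1.5]
width: 1.001
```

Call:
{"fn": "send_rows", "kwargs": {"delta_pos": [[1.4, -4.65, 0], [1.4, -4.65, 0], [1.4, -4.65, 0], [1.4, -4.65, 0], [0, 0, 0], [0, 0, 0]], "dr": [[0, 0, 0], [0, 0, 0], [0, 0, 0], [0, 0, 0], [0, 0, 0], [0, 0, 0]]}}

```text
time: 1.5
position: [427.8, 9.7, 205.2]
eef_rot: [0.222, -3.133, 0.0]
force: [-0.5, 0.3, -0.9]
width: 1.002
```

```bash
cat >> h.py <<'E'
from scipy.spatial.transform import Rotation as Ro
def rep():
    s=readout.sense(); R=Ro.from_rotvec(s['eef_rot']).as_matrix()
    print('t',round(s['time'],2),'W',np.round(s['position'],1),'S',np.round(toS(s['position']),1),'yaw_y',np.degrees(np.arctan2(R[1,1],R[0,1])).round(1),'z',R[:,2].round(3),'F',np.round(s['force'],1),'w',s['width']); return s
E
python3 -c "
from h import *
rep(); print((toW(-158,0,65)-readout.sense()['position'])/10)"
```

```text
t 1.5 W [427.8   9.7 205.2] S [-1.594e+02  1.000e-01  2.052e+02] yaw_y 98.1 z [-0. -0. -1.] F [-0.5  0.3 -0.9] w 1.0021877221976316
[ 1.36161601e-01  1.17168649e-02 -1.40243936e+01]
```

Call:
{"fn": "send_rows", "kwargs": {"delta_pos": [[0, 0, -4], [0, 0, -4], [0, 0, -3.5], [0, 0, -2.4], [0, 0, 0], [0.5, 0.07, 0], [0.5, 0.07, 0], [0.5, 0.07, 0]], "dr": [[0, 0, 0], [0, 0, 0], [0, 0, 0], [0, 0, 0], [0, 0, 0], [0, 0, 0], [0, 0, 0], [0, 0, 0]]}}

```text
time: 2.3
position: [444.0, 13.0, 67.6]
eef_rot: [-0.226, 3.132, 0.001]
force: [-3.1, 0.5, 2.2]
width: 0.999
```

```bash
python3 - <<'E'
from h import *
rep(); c=grab('scene','s1'); c2=grab('top','t1')
a=cv2.resize(c['frame'][230:400,230:440][:,:,::-1],(400,324)); b=cv2.resize(c2['frame'][110:290,220:400][:,:,::-1],(400,400))
o=np.zeros((400,800,3),np.uint8); o[:324,:400]=a;o[:,400:]=b
cv2.imwrite('pics/crop2.png',np.clip(o*1.5,0,255).astype(np.uint8))
E
```

```text
t 2.3 W [444.   13.   67.6] S [-142.8    1.    67.6] yaw_y 98.3 z [ 0.002  0.001 -1.   ] F [-3.1  0.5  2.2] w 0.9990342064795302
```

View pics/crop2.png

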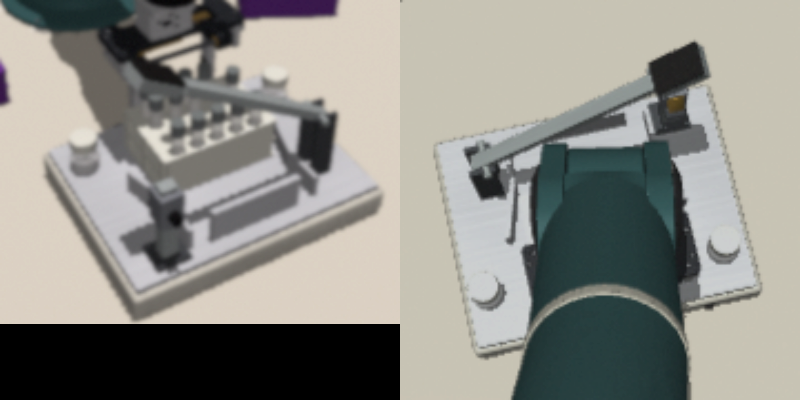

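```bash
python3 - <<'E'
from h import *
for n in('t1','s1'):
    S=toS(cloud(load(n))); 
    for z in range(150,560,40):
        k=(S[...,2]>z)&(S[...,2]<z+40)&(abs(S[...,1])<150)&(S[...,0]<5)&(S[...,0]>-300)
        p=S[k]
        if len(p)>5: print(n,z,len(p),'xmax',np.percentile(p[:,0],[95,99]).round(),'y',np.percentile(p[:,1],[2,98]).round())
E
```

```text
t1 150 12 xmax [-174. -174.] y [-78. -65.]
t1 190 310 xmax [-114. -110.] y [-87.  88.]
t1 230 34 xmax [4. 4.] y [-118.  -80.]
t1 270 92 xmax [5. 5.] y [-132.  -85.]
t1 390 172 xmax [-96. -86.] y [-63.  66.]
t1 430 747 xmax [-97. -90.] y [-58.  58.]
t1 470 1088 xmax [-133. -126.] y [-47.  59.]
t1 510 726 xmax [-168. -164.] y [-31.  63.]
t1 550 883 xmax [-199. -195.] y [-25.  69.]
s1 150 448 xmax [-34. -27.] y [-80.  77.]
s1 190 1200 xmax [-109. -107.] y [-87.  86.]
s1 230 477 xmax [-106. -103.] y [-41.  24.]
s1 270 490 xmax [-94.   4.] y [-122.   31.]
s1 310 647 xmax [-95. -93.] y [-46.  37.]
s1 350 741 xmax [-85. -80.] y [-63.  39.]
s1 390 1235 xmax [-80. -78.] y [-65.  39.]
s1 430 1561 xmax [-95. -88.] y [-59.  44.]
s1 470 1421 xmax [-131. -125.] y [-49.  52.]
s1 510 1208 xmax [-166. -162.] y [-33.  56.]
s1 550 1199 xmax [-198. -193.] y [-27.  62.]
```

Call:
{"fn": "send_rows", "kwargs": {"delta_pos": [[0.6, 0.086, 0], [0.6, 0.086, 0], [0.6, 0.086, 0], [0.6, 0.086, 0], [0.6, 0.086, 0], [0.6, 0.086, 0], [0.6, 0.086, 0], [0.6, 0.086, 0]], "dr": [[0, 0, 0], [0, 0, 0], [0, 0, 0], [0, 0, 0], [0, 0, 0], [0, 0, 0], [0, 0, 0], [0, 0, 0]]}}

```text
time: 3.2
position: [491.3, 19.4, 66.4]
eef_rot: [0.225, -3.134, 0.0]
force: [-2.5, -0.8, 0.4]
width: 0.999
```

Call:
{"fn": "send_rows", "kwargs": {"delta_pos": [[0.5, 0.072, 0], [0.4, 0.058, 0], [0.3, 0.043, 0], [0.3, 0.043, 0]], "dr": [[0, 0, 0], [0, 0, 0], [0, 0, 0], [0, 0, 0]]}}

```text
time: 3.6
position: [506.0, 21.5, 66.4]
eef_rot: [0.225, -3.133, 0.0]
force: [-2.1, 0.7, 0.0]
width: 0.999
```

```bash
python3 -c "
from h import *
rep()"
```

```text
t 3.6 W [506.   21.5  66.4] S [-80.2   0.6  66.4] yaw_y 98.2 z [-0. -0. -1.] F [-2.1  0.7  0. ] w 0.9990626956113151
```

Now at -80 of about -63; continue in small steps.

Call:
{"fn": "send_rows", "kwargs": {"delta_pos": [[0.3, 0.043, 0], [0.3, 0.043, 0], [0.2, 0.029, 0], [0.2, 0.029, 0], [0.1, 0.014, 0], [0.1, 0.014, 0]], "dr": [[0, 0, 0], [0, 0, 0], [0, 0, 0], [0, 0, 0], [0, 0, 0], [0, 0, 0]]}}

```text
time: 4.2
position: [517.9, 23.3, 66.4]
eef_rot: [-0.225, 3.133, -0.0]
force: [-1.4, -0.4, 0.6]
width: 0.998
```

Call:
{"fn": "send_rows", "kwargs": {"delta_pos": [[0.1, 0.014, 0], [0.1, 0.014, 0], [0.1, 0.014, 0]], "dr": [[0, 0, 0], [0, 0, 0], [0, 0, 0]]}}

```text
time: 4.5
position: [520.9, 23.7, 66.4]
eef_rot: [-0.225, 3.133, -0.0]
force: [-1.5, 0.0, 0.8]
width: 1.001
```

Call:
{"fn": "send_rows", "kwargs": {"delta_pos": [[0.1, 0.014, 0], [0.1, 0.014, 0]], "dr": [[0, 0, 0], [0, 0, 0]]}}

```text
time: 4.7
position: [521.1, 23.7, 66.0]
eef_rot: [0.225, -3.13, 0.0]
force: [-17.0, -2.6, 9.3]
width: 0.997
```

Call:
{"fn": "send_rows", "kwargs": {"delta_pos": [[0.1, 0.014, 0]], "dr": [[0, 0, 0]]}}

```text
time: 4.8
position: [521.0, 23.6, 65.7]
eef_rot: [0.225, -3.128, 0.0]
force: [-23.8, -3.3, 12.8]
width: 0.996
```

Call:
{"fn": "send_rows", "kwargs": {"delta_pos": [[0.1, 0.014, 0]], "dr": [[0, 0, 0]]}}

```text
time: 4.9
position: [521.0, 23.7, 65.5]
eef_rot: [0.225, -3.126, 0.0]
force: [-28.9, -3.8, 13.8]
width: 1.0
```

Call:
{"fn": "send_rows", "kwargs": {"delta_pos": [[0.1, 0.014, 0]], "dr": [[0, 0, 0]]}}

```text
time: 5.0
position: [520.9, 23.7, 65.2]
eef_rot: [0.225, -3.123, -0.0]
force: [-36.2, -6.1, 19.9]
width: 0.995
```

Call:
{"fn": "send_rows", "kwargs": {"delta_pos": [[-1, -0.14, 0], [-1, -0.14, 0], [-1.5, -0.21, 0], [0, 0, 0]], "dr": [[0, 0, 0], [0, 0, 0], [0, 0, 0], [0, 0, 0]]}}

```text
time: 5.4
position: [489.7, 19.3, 66.6]
eef_rot: [-0.225, 3.134, 0.0]
force: [-0.1, -0.6, 0.5]
width: 0.996
```

Call:
{"fn": "send_rows", "kwargs": {"delta_pos": [[0, 0, 4.5], [0, 0, 4.5], [0, 0, 4.5], [0, 0, 4.5], [0, 0, 4.5], [0, 0, 4], [0, 0, 0]], "dr": [[0, 0, 0], [0, 0, 0], [0, 0, 0], [0, 0, 0], [0, 0, 0], [0, 0, 0], [0, 0, 0]], "fingers": -1, "newtons": 20}}

```text
time: 6.1
position: [493.1, 19.7, 336.8]
eef_rot: [-0.225, 3.125, 0.002]
force: [1.4, -0.9, 0.1]
width: 0.436
```

```bash
python3 - <<'E'
from h import *
s=rep(); print((toW(18,-97.5,305)-s['position'])/10)
for n in('top','scene'):
    c=grab(n,n+'2'); S=toS(cloud(c))
    for nm,k in (('rack',(abs(S[...,2]-105)<4)&(abs(S[...,1])<95)&(S[...,0]<52)&(S[...,0]>-130)),('caps',(abs(S[...,2]-148)<7)&(abs(S[...,1])<88)&(S[...,0]<60)&(S[...,0]>-100))):
        p=S[k]; print(n,nm,len(p),np.percentile(p,[2,98],0).round())
    k=(abs(S[...,2]-105)<4)&(abs(S[...,1])<95)&(S[...,0]<52)&(S[...,0]>-130); 
E
```

```text
t 6.1 W [493.1  19.7 336.8] S [-93.3   0.6 336.8] yaw_y 98.2 z [ 0.008  0.002 -1.   ] F [ 1.4 -0.9  0.1] w 0.43638781194494425
[12.4115289  -8.11900489 -3.18015649]
top rack 3 [[-27.  84. 103.]
 [-12.  84. 106.]]Traceback (most recent call last):
  File "<stdin>", line 6, in <module>
    return _quantile_unchecked(
        a, q, axis, out, overwrite_input, method, keepdims, weights)
    return _ureduce(a,
                    func=_quantile_ureduce_func,
    ...<5 lines>...
                    overwrite_input=overwrite_input,
                    method=method)
    r = func(a, **kwargs)
    result = _quantile(arr,
                       quantiles=q,
    ...<2 lines>...
                       out=out,
                       weights=wgt)
    slices_having_nans = np.isnan(arr[-1, ...])
                                  ~~~^^^^^^^^^
IndexError: index -1 is out of bounds for axis 0 with size 0
```

Call:
{"fn": "send_rows", "kwargs": {"delta_pos": [[3.1, -2.03, 0], [3.1, -2.03, 0], [3.1, -2.03, 0], [3.1, -2.03, 0], [0, 0, -1.5], [0, 0, -1.7], [0, 0, 0]], "dr": [[0, 0, 0], [0, 0, 0], [0, 0, 0], [0, 0, 0], [0, 0, 0], [0, 0, 0], [0, 0, 0]]}}

```text
time: 6.85
position: [614.0, -61.7, 296.3]
eef_rot: [0.225, -3.129, 0.0]
force: [-0.5, 1.3, -0.0]
width: 0.005
```

```bash
python3 - <<'E'
from h import *
s=rep(); print((toW(18,-97.5,305)-s['position'])/10)
n='scene'
c=grab(n,n+'2'); S=toS(cloud(c))
for nm,k in (('rack',(abs(S[...,2]-105)<4)&(abs(S[...,1])<95)&(S[...,0]<62)&(S[...,0]>-130)),('caps',(abs(S[...,2]-148)<7)&(abs(S[...,1])<88)&(S[...,0]<70)&(S[...,0]>-100)),('stop',(abs(S[...,2]-83)<6)&(S[...,0]>45)&(abs(S[...,1])<55))):
        p=S[k]; print(n,nm,len(p)); 
        if len(p): print(np.percentile(p,[2,98],0).round())
cv2.imwrite('pics/crop3.png',np.clip(cv2.resize(c['frame'][200:400,230:440][:,:,::-1],(630,600),interpolation=3)*1.5,0,255).astype(np.uint8))
E
```

```text
t 6.85 W [614.  -61.7 296.3] S [ 14.8 -97.2 296.3] yaw_y 98.2 z [-0.004 -0.    -1.   ] F [-0.5  1.3 -0. ] w 0.004756161749859361
[0.32140943 0.01344371 0.87250374]
scene rack 1152
[[-51. -75. 102.]
 [ 56.  82. 108.]]
scene caps 642
[[-41. -59. 142.]
 [ 53.  74. 152.]]
scene stop 1687
[[ 62. -34.  78.]
 [454.  54.  88.]]
```

View pics/crop3.png

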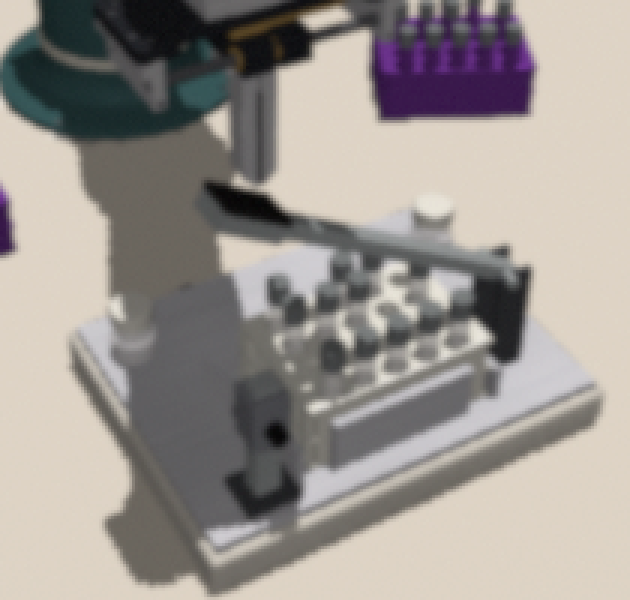

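Picture: the rack sits against the back stop (crop 330–480, 380–460). The finger tips hang just above the plate, the arm is still up, and the jars are untouched. Next I press along the arc.

Call:
{"fn": "send_rows", "kwargs": {"delta_pos": [[0.32, 0.03, 0], [0, 0, -0.5], [0, 0, -0.4], [0, 0, -0.2]], "dr": [[0, 0, 0], [0, 0, 0], [0, 0, 0], [0, 0, 0]]}}

```text
time: 7.3
position: [618.0, -61.3, 288.2]
eef_rot: [0.226, -3.133, -0.0]
force: [0.7, 0.1, 0.4]
width: 0.007
```

Call:
{"fn": "send_rows", "kwargs": {"delta_pos": [[0.05, -0.345, -0.57], [0.05, -0.345, -0.57], [0.05, -0.345, -0.57], [0.05, -0.345, -0.57]], "dr": [[0, 0, 0], [0, 0, 0], [0, 0, 0], [0, 0, 0]]}}

```text
time: 7.7
position: [620.3, -75.5, 265.3]
eef_rot: [-0.225, 3.133, 0.0]
force: [1.2, 1.8, 3.0]
width: 0.001
```

```bash
python3 -c "
from h import *
rep()"
```

```text
t 7.7 W [620.3 -75.5 265.3] S [  19.  -111.7  265.3] yaw_y 98.2 z [ 0.  0. -1.] F [1.2 1.8 3. ] w 0.0007340665338843112
```

Call:
{"fn": "send_rows", "kwargs": {"delta_pos": [[0.03, -0.285, -0.6], [0.03, -0.285, -0.6], [0.03, -0.285, -0.6], [0.03, -0.285, -0.6], [0.03, -0.225, -0.62], [0.03, -0.225, -0.62], [0.03, -0.225, -0.62], [0.03, -0.225, -0.62]], "dr": [[0, 0, 0], [0, 0, 0], [0, 0, 0], [0, 0, 0], [0, 0, 0], [0, 0, 0], [0, 0, 0], [0, 0, 0]]}}

```text
time: 8.5
position: [622.9, -96.2, 216.8]
eef_rot: [-0.225, 3.132, -0.001]
force: [3.7, -0.2, 6.5]
width: 0.006
```

```bash
python3 - <<'E'
from h import *
rep()
c=grab('scene','scene3'); cv2.imwrite('pics/crop4.png',np.clip(cv2.resize(c['frame'][200:400,230:440][:,:,::-1],(630,600),interpolation=3)*1.5,0,255).astype(np.uint8))
E
```

```text
t 8.5 W [622.9 -96.2 216.8] S [  18.6 -132.7  216.8] yaw_y 98.2 z [ 0.001 -0.001 -1.   ] F [ 3.7 -0.2  6.5] w 0.006023640434473992
```

View pics/crop4.png

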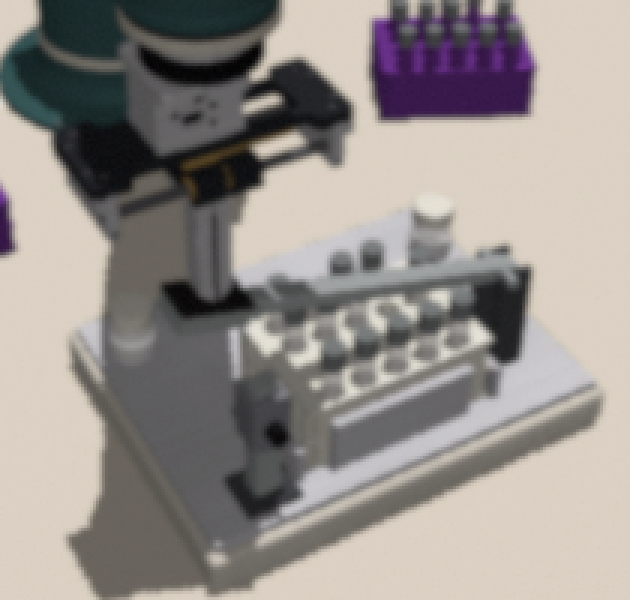

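Picture: the fingers are on the black plate (210,295), the arm is descending in the lane, and the rack is still at the stop. Continue more slowly.

Call:
{"fn": "send_rows", "kwargs": {"delta_pos": [[0.015, -0.11, -0.43], [0.015, -0.11, -0.43], [0.015, -0.11, -0.43], [0.015, -0.11, -0.43], [0.015, -0.11, -0.43], [0.015, -0.11, -0.43]], "dr": [[0, 0, 0], [0, 0, 0], [0, 0, 0], [0, 0, 0], [0, 0, 0], [0, 0, 0]]}}

```text
time: 9.15
position: [623.6, -103.0, 191.2]
eef_rot: [-0.225, 3.133, -0.001]
force: [1.6, -0.8, 8.2]
width: 0.007
```

Call:
{"fn": "send_rows", "kwargs": {"delta_pos": [[0.006, -0.04, -0.25], [0.006, -0.04, -0.25], [0.006, -0.04, -0.25], [0.006, -0.04, -0.25]], "dr": [[0, 0, 0], [0, 0, 0], [0, 0, 0], [0, 0, 0]]}}

```text
time: 9.55
position: [623.9, -104.8, 181.4]
eef_rot: [-0.224, 3.133, -0.002]
force: [1.1, -2.9, 8.2]
width: 0.003
```

Call:
{"fn": "send_rows", "kwargs": {"delta_pos": [[0.004, -0.03, -0.2], [0.004, -0.03, -0.2], [0.004, -0.03, -0.2], [0.004, -0.02, -0.15]], "dr": [[0, 0, 0], [0, 0, 0], [0, 0, 0], [0, 0, 0]]}}

```text
time: 9.95
position: [624.0, -106.0, 173.9]
eef_rot: [-0.224, 3.133, -0.002]
force: [1.6, -2.3, 8.4]
width: 0.007
```

Call:
{"fn": "send_rows", "kwargs": {"delta_pos": [[0.003, -0.02, -0.15], [0.003, -0.02, -0.15]], "dr": [[0, 0, 0], [0, 0, 0]]}}

```text
time: 10.15
position: [624.1, -106.4, 171.0]
eef_rot: [-0.224, 3.132, -0.002]
force: [1.3, -2.7, 7.1]
width: 0.008
```

Call:
{"fn": "send_rows", "kwargs": {"delta_pos": [[0.003, -0.02, -0.15], [0.003, -0.02, -0.15]], "dr": [[0, 0, 0], [0, 0, 0]]}}

```text
time: 10.35
position: [624.2, -106.8, 168.0]
eef_rot: [-0.224, 3.132, -0.002]
force: [0.7, -2.1, 7.9]
width: 0.005
```

Call:
{"fn": "send_rows", "kwargs": {"delta_pos": [[0.003, -0.02, -0.15], [0.003, -0.02, -0.15]], "dr": [[0, 0, 0], [0, 0, 0]]}}

```text
time: 10.55
position: [624.2, -107.2, 165.0]
eef_rot: [-0.224, 3.132, -0.002]
force: [1.6, -2.1, 8.7]
width: 0.005
```

Call:
{"fn": "send_rows", "kwargs": {"delta_pos": [[0.003, -0.01, -0.15], [0.003, -0.01, -0.15]], "dr": [[0, 0, 0], [0, 0, 0]]}}

```text
time: 10.75
position: [624.3, -107.5, 162.0]
eef_rot: [-0.224, 3.133, -0.002]
force: [0.8, -4.6, 8.2]
width: 0.001
```

Call:
{"fn": "send_rows", "kwargs": {"delta_pos": [[0.003, -0.01, -0.15], [0.003, -0.01, -0.15]], "dr": [[0, 0, 0], [0, 0, 0]]}}

```text
time: 10.95
position: [624.3, -107.8, 159.0]
eef_rot: [-0.224, 3.132, -0.002]
force: [0.9, -2.6, 9.0]
width: 0.004
```

Call:
{"fn": "send_rows", "kwargs": {"delta_pos": [[0.003, -0.01, -0.15], [0.003, -0.01, -0.15]], "dr": [[0, 0, 0], [0, 0, 0]]}}

```text
time: 11.15
position: [624.3, -108.0, 156.0]
eef_rot: [-0.224, 3.133, -0.002]
force: [0.4, -3.1, 9.8]
width: 0.004
```

Call:
{"fn": "send_rows", "kwargs": {"delta_pos": [[0, -0.01, -0.15], [0, -0.01, -0.15]], "dr": [[0, 0, 0], [0, 0, 0]]}}

```text
time: 11.35
position: [624.4, -108.2, 153.3]
eef_rot: [-0.224, 3.132, -0.002]
force: [0.0, -3.5, 13.7]
width: 0.004
```

Force is rising (pawl). Continue in 1 mm rows.

Call:
{"fn": "send_rows", "kwargs": {"delta_pos": [[0, 0, -0.1]], "dr": [[0, 0, 0]]}}

```text
time: 11.45
position: [624.4, -108.3, 152.3]
eef_rot: [-0.224, 3.132, -0.002]
force: [-0.5, -4.7, 14.3]
width: 0.004
```

Call:
{"fn": "send_rows", "kwargs": {"delta_pos": [[0, 0, -0.1]], "dr": [[0, 0, 0]]}}

```text
time: 11.55
position: [624.4, -108.3, 151.4]
eef_rot: [-0.224, 3.132, -0.002]
force: [-0.6, -4.0, 13.7]
width: 0.004
```

Call:
{"fn": "send_rows", "kwargs": {"delta_pos": [[0, 0, -0.1]], "dr": [[0, 0, 0]]}}

```text
time: 11.65
position: [624.4, -108.3, 150.4]
eef_rot: [-0.224, 3.132, -0.002]
force: [-1.1, -4.3, 13.1]
width: 0.003
```

Call:
{"fn": "send_rows", "kwargs": {"delta_pos": [[0, 0, -0.1]], "dr": [[0, 0, 0]]}}

```text
time: 11.75
position: [624.5, -108.4, 149.5]
eef_rot: [-0.224, 3.132, -0.002]
force: [-0.5, -4.9, 14.5]
width: 0.002
```

Call:
{"fn": "send_rows", "kwargs": {"delta_pos": [[0, 0, -0.1]], "dr": [[0, 0, 0]]}}

```text
time: 11.85
position: [624.5, -108.5, 148.5]
eef_rot: [-0.224, 3.132, -0.003]
force: [-2.1, -3.9, 15.0]
width: 0.005
```

Call:
{"fn": "send_rows", "kwargs": {"delta_pos": [[0, 0, -0.1]], "dr": [[0, 0, 0]]}}

```text
time: 11.95
position: [624.4, -108.5, 147.5]
eef_rot: [-0.224, 3.132, -0.003]
force: [-1.5, -4.7, 16.0]
width: 0.01
```

Call:
{"fn": "send_rows", "kwargs": {"delta_pos": [[0, 0, -0.1]], "dr": [[0, 0, 0]]}}

```text
time: 12.05
position: [624.5, -108.6, 146.5]
eef_rot: [-0.224, 3.132, -0.003]
force: [-1.6, -5.7, 16.7]
width: 0.005
```

Call:
{"fn": "send_rows", "kwargs": {"delta_pos": [[0, 0, -0.1]], "dr": [[0, 0, 0]]}}

```text
time: 12.15
position: [624.5, -108.6, 145.5]
eef_rot: [-0.224, 3.132, -0.003]
force: [-1.1, -5.0, 15.9]
width: 0.006
```

Call:
{"fn": "send_rows", "kwargs": {"delta_pos": [[0, 0, -0.1]], "dr": [[0, 0, 0]]}}

```text
time: 12.25
position: [624.5, -108.6, 144.6]
eef_rot: [-0.224, 3.132, -0.003]
force: [-2.2, -5.3, 16.5]
width: 0.003
```

Call:
{"fn": "send_rows", "kwargs": {"delta_pos": [[0, 0, -0.1]], "dr": [[0, 0, 0]]}}

```text
time: 12.35
position: [624.5, -108.7, 143.6]
eef_rot: [-0.224, 3.132, -0.003]
force: [-1.3, -4.8, 13.7]
width: 0.005
```

Call:
{"fn": "send_rows", "kwargs": {"delta_pos": [[0, 0, -0.1]], "dr": [[0, 0, 0]]}}

```text
time: 12.45
position: [624.4, -108.6, 142.4]
eef_rot: [-0.224, 3.132, -0.003]
force: [0.3, -5.6, 12.4]
width: 0.005
```

Call:
{"fn": "send_rows", "kwargs": {"delta_pos": [[0, 0, -0.1]], "dr": [[0, 0, 0]]}}

```text
time: 12.55
position: [624.5, -108.6, 141.4]
eef_rot: [-0.223, 3.132, -0.003]
force: [-0.6, -5.2, 13.5]
width: 0.005
```

Call:
{"fn": "send_rows", "kwargs": {"delta_pos": [[0, 0, -0.1]], "dr": [[0, 0, 0]]}}

```text
time: 12.65
position: [624.4, -108.7, 140.3]
eef_rot: [-0.224, 3.132, -0.003]
force: [0.4, -5.6, 12.4]
width: 0.006
```

Call:
{"fn": "send_rows", "kwargs": {"delta_pos": [[0, 0, -0.05]], "dr": [[0, 0, 0]]}}

```text
time: 12.75
position: [624.4, -108.7, 139.8]
eef_rot: [-0.223, 3.132, -0.003]
force: [0.9, -5.8, 12.2]
width: 0.002
```

Call:
{"fn": "send_rows", "kwargs": {"delta_pos": [[0, 0, -0.1]], "dr": [[0, 0, 0]]}}

```text
time: 12.85
position: [624.4, -108.7, 138.8]
eef_rot: [-0.223, 3.132, -0.003]
force: [0.6, -5.6, 9.7]
width: 0.006
```

Call:
{"fn": "send_rows", "kwargs": {"delta_pos": [[0, 0, -0.05]], "dr": [[0, 0, 0]]}}

```text
time: 12.95
position: [624.4, -108.6, 138.1]
eef_rot: [-0.224, 3.132, -0.003]
force: [1.9, -5.6, 8.6]
width: 0.004
```

Call:
{"fn": "send_rows", "kwargs": {"delta_pos": [[0, 0, -0.05]], "dr": [[0, 0, 0]]}}

```text
time: 13.05
position: [624.4, -108.7, 137.6]
eef_rot: [-0.224, 3.132, -0.003]
force: [0.9, -5.7, 9.1]
width: 0.005
```

Call:
{"fn": "send_rows", "kwargs": {"delta_pos": [[0, 0, -0.1]], "dr": [[0, 0, 0]]}}

```text
time: 13.15
position: [624.4, -108.7, 136.7]
eef_rot: [-0.224, 3.132, -0.003]
force: [0.6, -4.9, 9.4]
width: 0.004
```

Call:
{"fn": "send_rows", "kwargs": {"delta_pos": [[0, 0, -0.1]], "dr": [[0, 0, 0]]}}

```text
time: 13.25
position: [624.3, -108.4, 135.4]
eef_rot: [-0.224, 3.133, -0.003]
force: [1.9, -4.0, 5.3]
width: 0.008
```

Call:
{"fn": "send_rows", "kwargs": {"delta_pos": [[0, 0, -0.05]], "dr": [[0, 0, 0]]}}

```text
time: 13.35
position: [624.2, -108.2, 134.7]
eef_rot: [-0.224, 3.133, -0.002]
force: [2.0, -5.5, 4.8]
width: 0.004
```

Call:
{"fn": "send_rows", "kwargs": {"delta_pos": [[0, 0, -0.1]], "dr": [[0, 0, 0]]}}

```text
time: 13.45
position: [624.3, -108.2, 133.9]
eef_rot: [-0.224, 3.133, -0.002]
force: [-0.5, -4.1, 9.8]
width: 0.008
```

Call:
{"fn": "send_rows", "kwargs": {"delta_pos": [[0, 0, -0.1]], "dr": [[0, 0, 0]]}}

```text
time: 13.55
position: [624.3, -108.2, 133.0]
eef_rot: [-0.224, 3.133, -0.002]
force: [-0.5, -3.4, 9.4]
width: 0.006
```

Call:
{"fn": "send_rows", "kwargs": {"delta_pos": [[0, 0, -0.1]], "dr": [[0, 0, 0]]}}

```text
time: 13.65
position: [624.2, -108.2, 132.0]
eef_rot: [-0.224, 3.133, -0.002]
force: [0.8, -3.6, 10.2]
width: 0.003
```

Call:
{"fn": "send_rows", "kwargs": {"delta_pos": [[0, 0, -0.1]], "dr": [[0, 0, 0]]}}

```text
time: 13.75
position: [624.3, -108.2, 131.0]
eef_rot: [-0.224, 3.133, -0.002]
force: [-1.2, -2.9, 9.6]
width: 0.005
```

Call:
{"fn": "send_rows", "kwargs": {"delta_pos": [[0, 0, -0.05]], "dr": [[0, 0, 0]]}}

```text
time: 13.85
position: [624.2, -108.1, 130.4]
eef_rot: [-0.224, 3.133, -0.002]
force: [1.2, -4.1, 9.6]
width: 0.007
```

Call:
{"fn": "send_rows", "kwargs": {"delta_pos": [[0, 0, -0.05]], "dr": [[0, 0, 0]]}}

```text
time: 13.95
position: [624.2, -108.2, 130.0]
eef_rot: [-0.224, 3.133, -0.002]
force: [0.3, -2.8, 10.4]
width: 0.008
```

Call:
{"fn": "send_rows", "kwargs": {"delta_pos": [[0, 0, -0.05]], "dr": [[0, 0, 0]]}}

```text
time: 14.05
position: [624.2, -108.1, 129.5]
eef_rot: [-0.224, 3.133, -0.002]
force: [-0.5, -3.6, 9.9]
width: 0.007
```

Call:
{"fn": "send_rows", "kwargs": {"delta_pos": [[0, 0, -0.05]], "dr": [[0, 0, 0]]}}

```text
time: 14.15
position: [624.3, -108.1, 129.1]
eef_rot: [-0.224, 3.133, -0.002]
force: [-1.4, -3.3, 12.4]
width: 0.003
```

Call:
{"fn": "send_rows", "kwargs": {"delta_pos": [[0, 0, -0.05]], "dr": [[0, 0, 0]]}}

```text
time: 14.25
position: [624.3, -108.1, 128.8]
eef_rot: [-0.224, 3.133, -0.002]
force: [-3.5, -2.2, 18.0]
width: 0.004
```

The stop is felt at 18 N after the force dip, so the arm has snapped over. Now I release upward.

Call:
{"fn": "send_rows", "kwargs": {"delta_pos": [[0, 0, 0.3], [0, 0, 0.3], [0, 0, 0.3], [0, 0, 0.4]], "dr": [[0, 0, 0], [0, 0, 0], [0, 0, 0], [0, 0, 0]]}}

```text
time: 14.65
position: [623.6, -106.9, 140.6]
eef_rot: [0.225, -3.132, -0.0]
force: [0.0, -0.2, 0.6]
width: 0.007
```

Call:
{"fn": "send_rows", "kwargs": {"delta_pos": [[0, 0, 0.5], [0, 0, 1]], "dr": [[0, 0, 0], [0, 0, 0]]}}

```text
time: 14.85
position: [623.6, -106.8, 155.9]
eef_rot: [0.226, -3.132, -0.0]
force: [-0.5, -0.4, 0.5]
width: 0.008
```

Force is zero at z 140 and above, so the arm is held. Next I lift clear and check.

Call:
{"fn": "send_rows", "kwargs": {"delta_pos": [[0, 0, 3], [0, 0, 4], [0, 0, 4.5], [0, 0, 4.5], [0, 0, 3], [0, 0, 0]], "dr": [[0, 0, 0], [0, 0, 0], [0, 0, 0], [0, 0, 0], [0, 0, 0], [0, 0, 0]]}}

```text
time: 15.45
position: [625.2, -107.5, 351.1]
eef_rot: [-0.225, 3.127, -0.002]
force: [0.7, 0.3, -0.8]
width: 0.005
```

Call:
{"fn": "send_rows", "kwargs": {"delta_pos": [[-3.5, -2, 0], [-3.5, -2, 0], [-3.5, -2, 0], [-3.5, -2, 0], [-3.5, -2, 0], [0, 0, 0]], "dr": [[0, 0, 0], [0, 0, 0], [0, 0, 0], [0, 0, 0], [0, 0, 0], [0, 0, 0]]}}

```text
time: 16.05
position: [445.3, -209.8, 346.6]
eef_rot: [-0.217, 3.133, 0.001]
force: [1.0, -0.3, 0.3]
width: 0.005
```

```bash
python3 - <<'E'
from h import *
rep()
o=np.zeros((500,800,3),np.uint8)
for i,n in enumerate(('top','scene')):
    c=grab(n,n+'4'); S=toS(cloud(c)); S0=toS(cloud(load(n+'0')))
    b=(S[...,0]>-60)&(S[...,0]<54)&(abs(S[...,1])<95)
    k=b&(abs(S[...,2]-105)<4); k2=(S[...,1]<-118)&(S[...,1]>-180)&(abs(S[...,0]-18)<20)&(c['frame'].max(-1)<75)&(S[...,2]>100)&(S[...,2]<200)
    for nm,kk in(('rack',k),('plate',k2)):
        p=S[kk]; print(n,nm,len(p)); 
        if len(p): print(np.percentile(p,[2,50,98],0).round().tolist())
    for nm,sg in(('potA',-1),('potB',1)):
        for T in(S0,S):
            q=T[(abs(T[...,2]-95)<5)&(T[...,0]<-95)&(T[...,0]>-175)&(sg*T[...,1]>100)&(sg*T[...,1]<175)]; print(n,nm,len(q),np.median(q,0).round(1) if len(q) else '')
    a=c['frame'][110:290,220:400] if i==0 else c['frame'][220:400,240:440]
    r=cv2.resize(a[:,:,::-1],(400,400 if i==0 else 360),interpolation=3); o[:r.shape[0],400*i:400*i+400]=r
cv2.imwrite('pics/crop5.png',np.clip(o*1.5,0,255).astype(np.uint8))
E
```

```text
t 16.05 W [ 445.3 -209.8  346.6] S [-173.4 -219.7  346.6] yaw_y 97.9 z [ 0.001  0.001 -1.   ] F [ 1.  -0.3  0.3] w 0.004826416868071497
top rack 1125
[[-55.0, -73.0, 101.0], [-20.0, 14.0, 104.0], [52.0, 83.0, 108.0]]
top plate 337
[[-0.0, -173.0, 117.0], [16.0, -145.0, 133.0], [34.0, -119.0, 139.0]]
top potA 142 [-123.2 -136.1   94.6]
top potA 135 [-123.3 -136.    94.1]
top potB 137 [-115.9  144.6   94.2]
top potB 139 [-116.1  145.2   94.4]
scene rack 679
[[-53.0, -75.0, 102.0], [29.0, -15.0, 105.0], [54.0, 82.0, 108.0]]
scene plate 428
[[3.0, -174.0, 119.0], [25.0, -150.0, 134.0], [37.0, -123.0, 138.0]]
scene potA 132 [-119.1 -137.1   95.2]
scene potA 135 [-118.2 -137.4   95.5]
scene potB 107 [-110.7  143.3   95. ]
scene potB 108 [-111.5  142.7   95. ]
```

View pics/crop5.png

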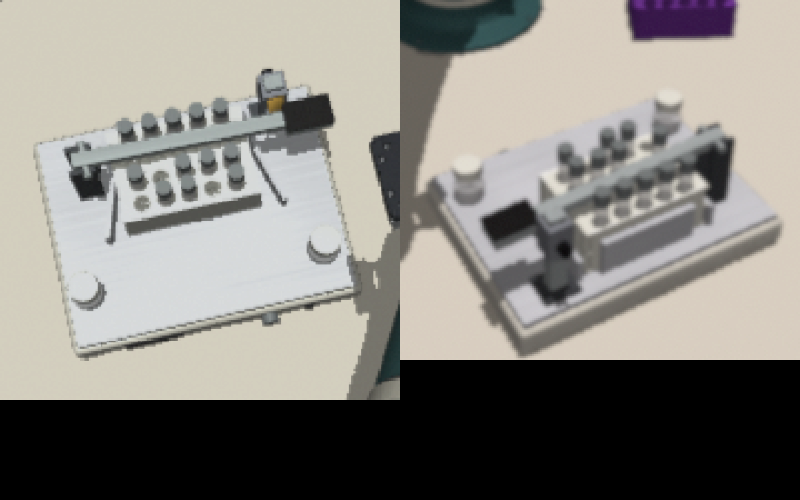

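The arm is down in the lane under the pawl, the rack is against the stop, and the jars have not moved. Handing in.

```bash
python3 -c "
from h import *
rep(); print(close_job())"
```

```text
t 16.15 W [ 448.7 -207.   346.3] S [-169.6 -217.4  346.3] yaw_y 98.2 z [ 0.001  0.    -1.   ] F [ 0.3 -0.3  0.2] w 0.007992750715503115
the job is handed in; nothing more can be done
None
```

The rack is home against the back stop, and the clamp arm is latched down by itself in the lane between the caps. I handed the job in at 16.2 s.

- **Rack:** I pushed the front wall with both open fingers until it met the stop, where I saw about 36 N along the push and 42 N in total. That was on the rack, through the fingertips, and more than needed. Afterwards the two cameras put its front wall at x -55 and -53 mm; home is -55.
- **Clamp arm:** I pressed the plate along its arc. The force climbed to about 17 N over the pawl, then dropped to 5 N as it snapped over. I stopped at the hard stop at 18 N, well under 45 N. After I lifted off, the force read zero. The plate stayed at about 134 mm height, which puts the arm at about 0.61 rad.
- **Other things:** The jars moved less than about 1 mm, within the camera noise. I did not re-measure the tip box, beaker, cup, cooler box or purple racks. No unexpected contact force showed in the readings, and at the end the gripper was clear of everything.
- **Disagreement:** The two cameras differ by 2–5 mm in the shaker's x direction, slightly more than the stated calibration. The felt contact with the stop settled the rack's position.

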